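Clamp a wood sample in the bench thickness gauge

TASK

Take the dark wood strip from the green tray and slide it lengthwise and flat onto the gauge's steel table, under the spindle, until its end is gently but definitely pressed against the red stop. Then close the spindle on it by turning only the black ratchet cap clockwise (seen from above) until the ratchet slips, and let it slip about a quarter of a turn; leave the strip clamped there, let go and move clear. The wood is soft and the gauge delicate, so never force them, and leave everything else on the table where it is.

Things in the scene. Friction and masses are not known exactly. Their poses are not given: they have to be found in the camera images.
- strip_mid (a point): Centre of the dark brown wood strip, loose, 130 long (its x axis) x 20 wide (y) x 8 mm thick (z), about 22 g; either end may go to the stop. It starts flat across the two white ridges of the green tray, middle between them. Grip it by its sides near an end, 43 mm from its centre (22 mm from the end): the tray floor is 24 mm below it there
- pale_strip_mid (a point): Centre of the pale wood strip of the same size, beside the dark one on the tray; leave it
- tray: Green tray, fixed, 200 (x) x 170 (y) mm, rim 14 mm high; origin under its centre. Two white ridges run along y at x = -14 and +14 mm (8 mm thick), tops 28 mm above the work surface; the tray floor is 4 mm above it. The strips lie across them along x, at about y = +40 and -40 mm
- seat (a point): Point on top of the gauge's steel table, on the spindle's axis, 45 mm above the work surface; z up, x points from the open throat to the red stop and the column. The table is 44 mm wide and runs from x = -55 to +36 mm. A strip that is home has its centre at y = 0, z = 4 mm and x = -42 to -34 mm, by where the stop is; it lies there by itself when let go, and can be held 43 mm before its centre
- gauge: Bench thickness gauge, fixed: white C-frame on a black base 140 x 110 mm; origin on the work surface below the seat point, same axes. Its upper arm runs from x = -18 to +66 mm, 36 mm wide, 90 to 115 mm above the work surface. The red stop (44 wide, 14 mm high) stands on the table, locked with its face somewhere between x = +23 and +31 mm: find it by feel, it does not give
- cap (a point): Point on the vertical axis of the black ribbed ratchet cap, 14 mm below its top, the height to grip it; 182 mm above the work surface. Cap: upright cylinder 26 mm across, 40 mm high (156 to 196 mm), white mark on top; it never rises or sinks. 8 mm below it is the wider silver thimble, 34 mm across (116 to 148 mm): turning that bypasses the ratchet, so do not touch it
- thimble (a joint): Angle of the silver thimble, rad, grows clockwise seen from above; starts between 0.2 and 1.2. The cap takes it along; it takes 0.075 N m to turn and stays where it is left. Each rad lowers the spindle by 3 mm; at 0 the spindle's flat foot (12 mm across) is 15 mm above the steel table, 7 mm above a strip lying there
- ratchet (a joint): Turn of the cap against the thimble, rad, 0 at the start, growing clockwise seen from above, only while the ratchet slips, at 0.12 N m on the cap. The spindle then clamps with some 15 N and keeps clamping when the cap is let go. The cap turns on without end; turned back (anticlockwise) it opens the spindle again
- spindle (a joint): Lowering of the spindle from its top position, m (0.003 times the thimble angle, touching an 8 mm strip at 0.007)
- cup: Clear plastic cup, loose, 75 mm high, 56 mm across; bystander; origin under its centre
- petri: Glass petri dish, loose, 16 mm high, 90 mm across; bystander
- phone: Phone lying flat, 145 x 70 x 8 mm, loose; bystander
- slide_box: Blue box of slides, 100 x 85 x 34 mm, loose; bystander
- brush: Brush lying flat, loose; bystander
There are look-alikes about, which are no part of the job. What is shaped like the part that bears strip_mid but blue or pink is not meant.

How it is judged:
On the way, in this order (a step that is already met when the one before it is completed fails the run):
1. the dark strip lies flat and straight on the gauge's table under the spindle, its end pressed on the red stop (x of strip_mid in the frame of seat between -0.046 and -0.03 m and horizontal distance between strip_mid and stop_c0 below 0.071 m and y of strip_mid in the frame of seat between -0.005 and 0.005 m and z of strip_mid in the frame of seat between 0.002 and 0.006 m and angle between the x axis of strip_mid and the x axis of seat, either way round below 0.08 rad and contact force between strip and stop_c0 above 0.5 N), for 0.1 s.
2. the spindle bears on the strip and the ratchet has slipped by at least 0.6 rad (value of joint ratchet above 0.6 rad and contact force between spindle and strip above 5 N), for 0.2 s.
At the end, for the whole second after the job is handed in: The dark strip lies flat on the gauge table, its end within 3 mm of the red stop, its centre within 5 mm of the middle, square within 0.08 rad, clamped by the spindle with over 5 N; the ratchet has slipped 0.6 to 2.6 rad in all (a quarter turn is 1.57); at rest (all of step 2 and x of strip_mid in the frame of seat between -0.046 and -0.03 m and horizontal distance between strip_mid and stop_c0 below 0.071 m and y of strip_mid in the frame of seat between -0.005 and 0.005 m and z of strip_mid in the frame of seat between 0.002 and 0.006 m and angle between the x axis of strip_mid and the x axis of seat, either way round below 0.08 rad and value of joint ratchet below 2.6 rad and linear speed of strip below 0.01 m/s); the robot touches nothing.
It fails at once if the strip is rammed on the stop (more than 18 N) (contact force between strip and stop_c0 above 18 N).
It fails at once if the spindle crushes the strip (more than 25 N) (contact force between spindle and strip above 25 N).
It fails at once if the ratchet is spun on for more than 2.6 rad after it slips (value of joint ratchet above 2.6 rad).
It fails at once if the gripper handles the silver thimble (more than 2 N) (contact force between the fingers and thimble_c0 above 2 N).
It fails at once if a bystander (pale strip, cup, petri dish, phone, slide box, brush) is shifted by more than 20 mm (distance of any of pale_strip_mid, cup, petri, phone, slide_box, brush from where it was at the start of the episode above 0.02 m).
It also fails if it takes over 72 s, if anything falls off the work surface, if the arm or the gripper's body presses on something with over 40 N, if the wrist force passes 120 N, or if a joint passes its speed limit or range.

ROBOT

A 7-joint arm with a two-finger parallel gripper is mounted at the origin on the work surface. World frame = base frame: x ahead of the robot, y to its left, z up, the work surface at z = 0. Lengths are in m, angles in rad, forces in N, time in s.
With the tool pointing down it reaches from about 0.425 to 0.875 m from the base axis. Payload 4.7 kg.
Tool frame: the origin (TCP) lies at the very end of the fingers, on their centre line; the grasp point (between the pads) lies 19 mm behind it; z points along the fingers, y is the line along which they close (so a half turn about z gives the same grasp; the last joint's range is limited). The gripper opens to 87 mm and grips with 3 to 60 N. Pads are 19 mm wide; open, the fingers measure 117 mm over their backs; the gripper's body (75 mm by 190 mm) begins 51 mm behind the grasp point.
Start: joints at [1.297, 0.321, -0.07, 1.45, 0.023, 1.371, -0.057], TCP at [0.184, -0.623, 0.223] pointing down, gripper open.
Joint ranges: [-2.86, 2.86], [-0.3, 2.09], [-1.38, 1.24], [0.06, 2.45], [-1.56, 4.7], [0.09, 2.05], [-2.69, 2.69]. Speed limits (rad/s): [2.57, 2.57, 3.14, 3.14, 3.14, 3.14, 3.14].

INTERFACE

Orientations are given as a rotation vector (axis times angle).
In Python, from bench import ctrl, get_image, job gives the robot as it stands.
- The arm moves only by the shell command python3 -m crank 'ROWS' [FORCE]. ROWS is JSON, a list that holds one entry, the list of rows, each a list of 5 numbers: the shift along the tool's x, y, z in mm, then the turn about the tool's z in rad, then the closure, from -1 (fully open) to 1 (shut), so that 0 is half open. A call has 1 to 10 rows; each row shifts and turns the commanded pose from where the row before left it, along the tool's axes as they then stand; what a row does not reach is not made up. A row lasts 1/12 s, in which the tool goes at most 41.7 mm and 7.16 degrees, less where a joint would pass 70% of its speed; a pose out of reach is approached as far as the arm can. A call with a gripper value outside its range is refused whole. The fingers move at their own pace and stop on an object; FORCE is the grip in N (left out, the last holds). Time passes only in rows, so rows that do not move let the fingers close. It gives the time, the measured TCP pose, the force, the opening and the grip force at its end, in the units of the state.
- ctrl.get_state(): the state, without advancing time (a new reading comes with each control period).
- get_image(name): name is "side" or "top" or "wrist"; returns a dict with "pixels" (420x560x3 uint8, red, green, blue), "fx", "fy", "cx", "cy" (pixels), "T" (4x4, takes a point from camera to world coordinates); the wrist camera has in their place "T_tool_cam" (4x4, takes a point from camera to tool coordinates, whose origin is the TCP and whose axes are the flange's). Camera axes: x right, y down, z forward; pixel columns grow to the right and rows downward; lengths in m; the calibration is good to about 2 mm. A picture is of the moment at which its call begins: read the wrist's pose just before it. There is no depth.
- job.close_job(): hands the job in; it is judged then, once.
The state is a dict: "time": time; "joint_positions": joint angles; "qd": joint speeds; "joint_torque": joint torques, N m; "position": TCP position; "tool_rot": TCP orientation; "ft_force": force on the tool from outside, world axes, zero at the start; "torque": the same for the moment, N m; "grip_width": opening from 0.0 (shut) to 1.0 (fully open); "grip_force": force on a finger pad.
Only numpy, scipy, OpenCV 4.12 (cv2) and the standard library are available. Lean on these libraries where they do the work, as an engineer would, in place of code of your own. Each camera call takes 0.05 s, during which the arm holds its last target. There are 200 camera calls.

## Working session

There is one attempt and no reset: what is moved stays moved. The work goes in short steps, Python scripts to look and compute and a shell command to move; the robot and the scene stay as the last step left them, time stands still between calls to the robot, and variables do not carry over. Pictures are saved under pics/ and viewed, at most 10 in all, crops included, and the job is handed in when it is done.

```bash
mkdir -p pics; ls
python3 - <<'E'
from bench import ctrl,get_image,job
import cv2,numpy as np
s=ctrl.get_state();print({k:np.round(v,3).tolist() for k,v in s.items()})
for n in ("top","side"):
    d=get_image(n);cv2.imwrite(f"pics/{n}0.png",d["pixels"][:,:,::-1]);print(n,d["fx"],d["fy"],d["cx"],d["cy"],np.round(d["T"],4).tolist())
E
```

```text
pics
{'time': 0.0, 'joint_positions': [1.297, 0.322, -0.07, 1.452, 0.023, 1.371, -0.057], 'qd': [0.001, 0.0, -0.001, 0.0, -0.001, 0.0, -0.0], 'joint_torque': [-0.0, -49.129, -0.404, -31.253, -0.064, 0.044, 0.0], 'position': [0.184, -0.623, 0.221], 'tool_rot': [-3.107, -0.45, 0.001], 'ft_force': [0.351, 0.105, 0.544], 'torque': [-0.003, 0.05, -0.038], 'grip_force': 0.0, 'grip_width': 1.002}
top 452.5503357328997 452.5503357328997 289.19284615354513 205.62537161680683 [[0.0014, -0.9931, 0.1174, 0.4261], [-1.0, -0.0019, -0.0034, -0.0112], [0.0036, -0.1174, -0.9931, 1.266], [0.0, 0.0, 0.0, 1.0]]
side 471.0467507869031 471.0467507869031 282.05377851321555 199.2136109792094 [[0.9791, -0.1362, 0.151, 0.3565], [-0.2033, -0.6467, 0.7351, -1.0037], [-0.0025, -0.7505, -0.6609, 1.0158], [0.0, 0.0, 0.0, 1.0]]
```

View pics/top0.png

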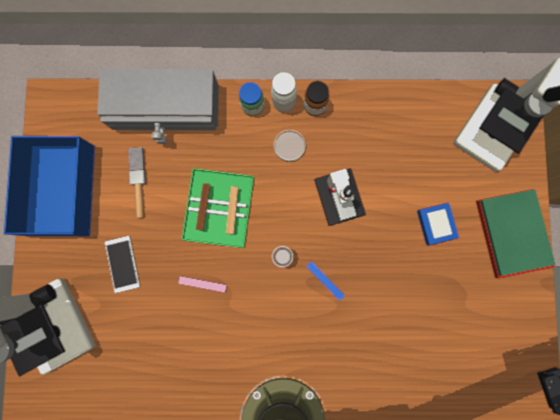

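View pics/side0.png

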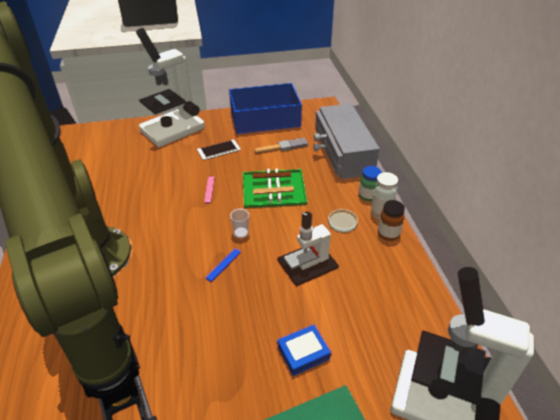

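The top view shows the dark strip at about (203,207) on the green tray and the pale strip at (233,210). The gauge is near (340,197). The blue bar (326,281) and pink bar (202,284) lie loose on the table and are look-alikes. The dark brown strip on the tray is the one that fits the description, and I'll confirm it in an enlarged crop.

Run:
```python
import cv2,numpy as np
a=cv2.imread("pics/top0.png")
b=cv2.resize(a[160:255,180:258],None,fx=6,fy=6,interpolation=2)[:,:400*2]
c=cv2.resize(a[160:230,310:370],None,fx=8,fy=8,interpolation=2)
print(b.shape,c.shape)
o=np.zeros((600,800,3),np.uint8);
b=cv2.resize(a[165:255,180:258],None,fx=5,fy=5,interpolation=2);c=cv2.resize(a[165:230,312:370],None,fx=7,fy=7,interpolation=2)
o[:450,:390]=b;o[:455,390:390+406]=c
cv2.imwrite("pics/crop.png",o)
```

```text
(570, 468, 3) (560, 480, 3)
```

View pics/crop.png

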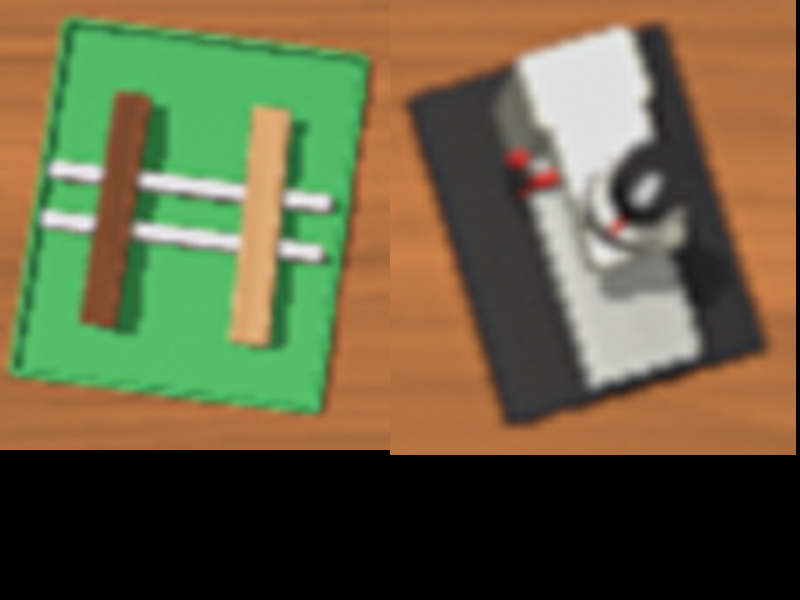

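The crop shows the dark brown strip lying across both white ridges. Its corners are at about (115,92), (152,95), (80,323) and (117,328) in the left panel. In the right panel the cap top is at (645,183) and the table's open end runs from (593,388) to (700,355).

```bash
cat > h.py <<'E'
import numpy as np
from scipy.spatial.transform import Rotation as R
fx,cx,cy=452.5503,289.1928,205.6254
T=np.array([[0.0014,-0.9931,0.1174,0.4261],[-1,-0.0019,-0.0034,-0.0112],[0.0036,-0.1174,-0.9931,1.266]])
def ray(u,v,z,T=T,f=fx,cx=cx,cy=cy):
    d=T[:3,:3]@[(u-cx)/f,(v-cy)/f,1]; return T[:3,3]+d*(z-T[2,3])/d[2]
E
python3 - <<'E'
from h import *
L=lambda u,v,z:ray(180+u/5,165+v/5,z)
G=lambda u,v,z:ray(312+(u-390)/7,165+v/7,z)
P=[L(*p,.036) for p in((115,92),(152,95),(80,323),(117,328))]
a=(P[0]+P[1])/2;b=(P[2]+P[3])/2
print("strip",sum(P)/4,np.linalg.norm(a-b),np.linalg.norm(P[0]-P[1]),np.arctan2(*(a-b)[1::-1]))
C=[L(*p,.014) for p in((65,18),(370,58),(322,412),(10,375))]
d=C[0]-C[3];e=C[1]-C[2];print("tray",sum(C)/4,[np.arctan2(x[1],x[0]) for x in(d,e)],np.linalg.norm(d),np.linalg.norm(C[0]-C[1]))
for z in(.01,.02):
  B=[G(*p,z) for p in((410,100),(665,25),(765,350),(510,425))]
  d=B[0]-B[3];e=B[1]-B[2];w=B[0]-B[1];print("base",sum(B)/4,[np.arctan2(x[1],x[0]) for x in(d,e)],np.linalg.norm(d),np.linalg.norm(w),np.arctan2(-w[0],w[1]))
print("cap",G(645,183,.196)); t=[G(593,388,.045),G(700,355,.045)];w=t[0]-t[1];print("end",sum(t)/2,np.linalg.norm(w),np.arctan2(-w[0],w[1]))
print("cup",ray(283,257,.075),"petri",ray(290,146,.016))
print(R.from_rotvec([-3.107,-.45,.001]).as_matrix().round(3).tolist())
E
```

```text
strip [0.56795553 0.21964452 0.036     ] 0.12874482712363572 0.02044565189044643 -0.12530017005629193
tray [0.56760855 0.18156526 0.014     ] [np.float64(-0.12429846342767871), np.float64(-0.12233612306812937)] 0.2018889237709565 0.1731168801726021
base [ 0.5991928  -0.15839285  0.01      ] [np.float64(0.29011073861210435), np.float64(0.2806937900267075)] 0.13654452832147698 0.1075623902820637 0.29121652344338117
base [ 0.59781467 -0.15722094  0.02      ] [np.float64(0.29011073861210424), np.float64(0.28069379002670786)] 0.13545739035713403 0.10670600182440391 0.29121652344338067
cap [ 0.58771855 -0.15644502  0.196     ]
end [ 0.53678478 -0.17651307  0.045     ] 0.04356324680914088 0.3004264658207424
cup [0.43159273 0.00071445 0.075     ] petri [ 0.74351136 -0.0175078   0.016     ]
[[0.959, 0.284, -0.001], [0.284, -0.959, 0.002], [-0.0, -0.002, -1.0]]
```

```bash
python3 -m crank '[[[33.3,-18.6,-3,0,-1],[33.3,-18.6,-3,0,-1],[33.3,-18.6,-3,0,-1],[33.3,-18.6,-3,0,-1],[33.3,-18.6,-3,0,-1],[33.3,-18.6,-3,0,-1],[33.3,-18.6,-3,0,-1],[33.3,-18.6,-3,0,-1],[33.3,-18.6,-3,0,-1],[33.3,-18.6,-3,0,-1]]]' 15
python3 -m crank '[[[15.7,-35.3,0,0,-1],[15.7,-35.3,0,0,-1],[15.7,-35.3,0,0,-1],[15.7,-35.3,0,0,-1],[0,0,0,0,-1],[0,0,0,0,-1]]]'
cat >> h.py <<'E'
from bench import ctrl,get_image
import cv2
def snap(n,f):
    s=ctrl.get_state();d=get_image(n);cv2.imwrite(f"pics/{f}.png",d["pixels"][:,:,::-1])
    M=np.eye(4);M[:3,:3]=R.from_rotvec(s["tool_rot"]).as_matrix();M[:3,3]=s["position"]
    W=M@d["T_tool_cam"] if n=="wrist" else d["T"]
    np.savez(f"pics/{f}.npz",T=W,k=[d["fx"],d["cx"],d["cy"]])
def px(f,u,v,z):
    q=np.load(f"pics/{f}.npz");return ray(u,v,z,q["T"],*q["k"]).round(4)
def go(x,y,z,yaw):
    s=ctrl.get_state();M=R.from_rotvec(s["tool_rot"]).as_matrix();w=np.arctan2(M[1,0],M[0,0])
    print("pos",np.round(s["position"],4),"yaw",round(w,4),"j7",round(s["joint_positions"][6],3),"F",np.round(s["ft_force"],2),"mm",((np.array([x,y,z])-s["position"])@M*1e3).round(1),"turn",round(w-yaw,3),"grip",s["grip_width"],s["grip_force"],"t",s["time"])
E
python3 -c "
from h import *
snap('wrist','w1');go(.525,.225,.12,-.125)"
```

```text
time: 0.93
position: [0.4518, -0.3488, 0.2524]
tool_rot: [-3.109, -0.45, 0.001]
ft_force: [0.2, -0.8, -0.6]
grip_width: 0.998
grip_force: 0.0
time: 1.43
position: [0.4716, -0.1944, 0.2526]
tool_rot: [3.107, 0.459, -0.0]
ft_force: [0.1, -0.9, 0.0]
grip_width: 1.002
grip_force: 0.0
pos [ 0.471  -0.1969  0.2525] yaw 0.2896 j7 -0.947 F [ 0.49 -0.72 -0.29] mm [ 172.3 -389.   132. ] turn 0.415 grip 0.9996217622700249 0.0 t 1.4833
```

View pics/w1.png

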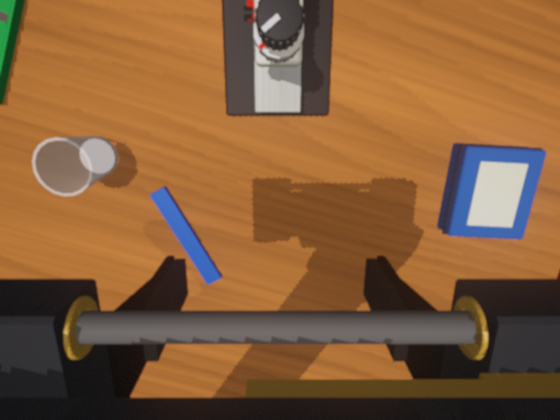

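The wrist view shows the gauge almost aligned with the tool. The table's end corners are at (254,112) and (302,112), the base's near corners at (227,114) and (329,114), and the cap top at (279,17). The cup is at (70,165), well clear.

```bash
python3 -m crank '[[[15.7,-35.3,0,0,-1],[15.7,-35.3,0,0,-1],[15.7,-35.3,0,0,-1],[15.7,-35.3,0,0,-1],[15.7,-35.3,0,0,-1],[15.7,-35.3,0,0,-1],[15.7,-35.3,0,0,-1],[15.7,-35.3,0,0,-1],[15.7,-35.3,0,0,-1],[15.7,-35.3,0,0,-1]]]'
python3 -m crank '[[[12,-28,20,0.1,-1],[0,0,20,0.105,-1],[0,0,20,0.105,-1],[0,0,20,0.105,-1],[0,0,0,0,-1],[0,0,0,0,-1]]]'
python3 -c "
from h import *
a=px('w1',254,112,.045);b=px('w1',302,112,.045);w=a-b
print('end',(a+b)/2,np.linalg.norm(w),np.arctan2(-w[0],w[1]))
print('cap',px('w1',279,17,.196))
for z in(.01,.02):
  l=px('w1',223,0,z)-px('w1',227,112,z);r=px('w1',333,0,z)-px('w1',328,112,z);print(np.arctan2(l[1],l[0]),np.arctan2(r[1],r[0]))
snap('wrist','w2');go(.525,.225,.08,-.125)"
```

```text
time: 2.32
position: [0.5226, 0.1852, 0.2523]
tool_rot: [3.109, 0.444, 0.0]
ft_force: [-0.5, -1.0, 0.4]
grip_width: 1.002
grip_force: 0.0
time: 2.82
position: [0.5252, 0.2141, 0.1714]
tool_rot: [3.134, -0.199, -0.004]
ft_force: [-0.3, 1.1, 0.2]
grip_width: 1.001
grip_force: 0.0
end [ 0.5392  -0.17755  0.045  ] 0.04666529759896535 0.29125153996515185
cap [ 0.5908 -0.1611  0.196 ]
0.2905481994162474 0.2893683565807214
0.29099102832617296 0.2897811304345887
pos [0.5259 0.2149 0.1728] yaw -0.1265 j7 -2.272 F [-1.03  0.46  1.42] mm [-2.1 -9.9 92.8] turn -0.001 grip 0.9971542761317795 0.0 t 2.8667
```

View pics/w2.png

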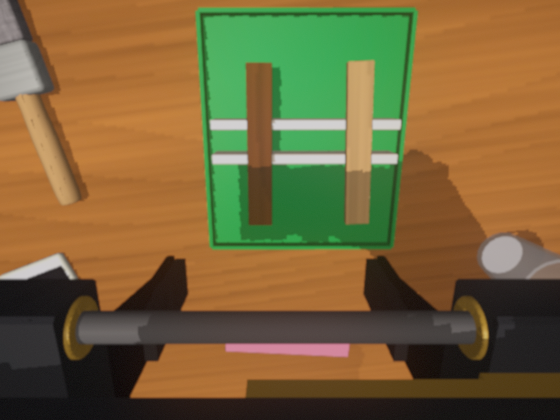

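The close view shows the dark strip with its far end at (247–272, 64) and near end at (248–272, 224), parallel to the tool. The pale strip is at x of about 360, clear of the left approach.

```bash
python3 -c "
from h import *
a=[px('w2',*p,.036) for p in((247,64),(271.5,64),(248,224),(272,224))]
f=(a[0]+a[1])/2;n=(a[2]+a[3])/2;d=f-n;print(a,f,n,np.linalg.norm(d),np.linalg.norm(a[0]-a[1]),np.arctan2(d[1],d[0]))
c=(f+n)/2;u=d/np.linalg.norm(d);g=c-.043*u;print(c,g);go(g[0],g[1],.013,np.arctan2(d[1],d[0]))"
```

```text
[array([0.6338, 0.2207, 0.036 ]), array([0.6314, 0.2024, 0.036 ]), array([0.5077, 0.239 , 0.036 ]), array([0.5051, 0.2186, 0.036 ])] [0.6326  0.21155 0.036  ] [0.5064 0.2288 0.036 ] 0.1273734764383858 0.018456706098326447 -0.13584594320588103
[0.5695   0.220175 0.036   ] [0.52689615 0.22599843 0.036     ]
pos [0.5259 0.2149 0.1728] yaw -0.1265 j7 -2.272 F [-1.03  0.46  1.42] mm [ -0.4 -11.1 159.8] turn 0.009 grip 0.9971542761317795 0.0 t 2.8667
```

```bash
python3 -m crank '[[[0,-10.8,20,0.005,0.2],[0,0,20,0,0.2],[0,0,20,0,0.2],[0,0,20,0,0.2],[0,0,20,0,0.2],[0,0,20,0,0.2],[0,0,0,0,0.2],[0,0,0,0,0.2]]]'
python3 -c "
from h import *
snap('wrist','w3');go(.5263,.2255,.013,-.13)"
```

```text
time: 3.53
position: [0.5271, 0.2263, 0.0532]
tool_rot: [-3.135, 0.207, -0.0]
ft_force: [0.2, 0.7, 0.2]
grip_width: 0.481
grip_force: 0.0
pos [0.5278 0.2269 0.0542] yaw -0.132 j7 -2.38 F [-0.   -0.23  0.03] mm [-1.4  1.7 41.2] turn -0.002 grip 0.4506307051851229 0.0 t 3.5833
```

View pics/w3.png

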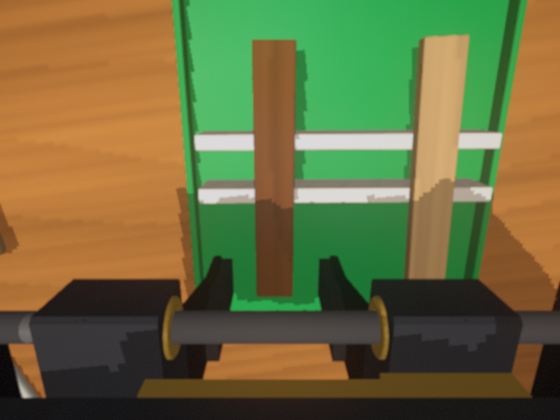

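The strip's near end at (274,296) is centred between the fingers, which are at x of about 232 and 320. The next move goes down and grips.

```bash
python3 -c "
from h import *
print(px('w3',274,296,.036),px('w3',274,41,.036))"
python3 -m crank '[[[-1,0,14,0,0.2],[0,0,14,0,0.2],[0,0,13,0,0.2],[0,0,0,0,0.2],[0,0,0,0,1],[0,0,0,0,1],[0,0,0,0,1],[0,0,0,0,1],[0,0,0,0,1],[0,0,0,0,1]]]' 18
python3 -m crank '[[[0,0,0,0,1],[0,0,0,0,1],[0,0,0,0,1],[0,0,-3,0,1],[0,0,-6,0,1],[0,0,-10,0,1],[0,0,-20,0,1],[0,0,-20,0,1],[0,0,0,0,1],[0,0,0,0,1]]]'
```

```text
[0.5059 0.2291 0.036 ] [0.633  0.2121 0.036 ]
time: 4.42
position: [0.5258, 0.2272, 0.012]
tool_rot: [-3.134, 0.207, -0.001]
ft_force: [-0.1, -0.2, 0.4]
grip_width: 0.224
grip_force: 18.0
time: 5.25
position: [0.5265, 0.2274, 0.0723]
tool_rot: [-3.134, 0.208, -0.005]
ft_force: [0.4, -1.4, -1.0]
grip_width: 0.224
grip_force: 18.0
```

```bash
python3 -m crank '[[[0,0,-20,0,1],[0,0,-35,0,1],[0,20,-35,0,1],[0,30,-35,0,1],[-1,35,-35,0,1],[-1,35,-8,0,1],[-1,36,0,0,1],[-1,36,0,0,1],[-1,36,0,0,1],[-1,36,0,0,1]]]'
python3 -m crank '[[[-1,36,0,0,1],[-1,36,0,0,1],[-1,36,0,0,1],[-1,36,0,-0.05,1],[-1,20,0,-0.07,1],[0,0,0,-0.1,1],[0,0,0,-0.1,1],[0,0,0,-0.1,1],[0,0,0,0,1],[0,0,0,0,1]]]'
python3 -c "
from h import *
go(.4588,-.2005,.08,.29)"
```

```text
time: 6.08
position: [0.4847, -0.0274, 0.229]
tool_rot: [3.134, -0.208, -0.002]
ft_force: [0.8, 0.0, 0.4]
grip_width: 0.225
grip_force: 18.0
time: 6.92
position: [0.4598, -0.1876, 0.2289]
tool_rot: [-3.109, -0.446, 0.002]
ft_force: [0.5, 0.9, -0.7]
grip_width: 0.225
grip_force: 18.0
pos [ 0.4598 -0.1876  0.2289] yaw 0.2851 j7 -0.953 F [ 0.52  0.91 -0.75] mm [ -4.4  12.3 148.9] turn -0.005 grip 0.22520986442915106 17.999679520726204 t 6.9167
```

```bash
python3 -m crank '[[[-5,12.3,20,-0.005,1],[0,0,30,0,1],[0,0,30,0,1],[0,0,30,0,1],[0,0,30,0,1],[0,0,0,0,1],[0,0,0,0,1],[0,0,0,0,1]]]'
python3 -c "
from h import *
snap('wrist','w4');go(.4588,-.2005,.034,.29)"
```

```text
time: 7.58
position: [0.4601, -0.2012, 0.0911]
tool_rot: [3.107, 0.457, 0.002]
ft_force: [-0.4, -0.6, 0.3]
grip_width: 0.224
grip_force: 18.0
pos [ 0.4606 -0.2014  0.0917] yaw 0.2921 j7 -0.971 F [-0.11  0.21  0.19] mm [-1.6 -1.5 57.7] turn 0.002 grip 0.22456725474907177 17.999981213361025 t 7.6333
```

View pics/w4.png

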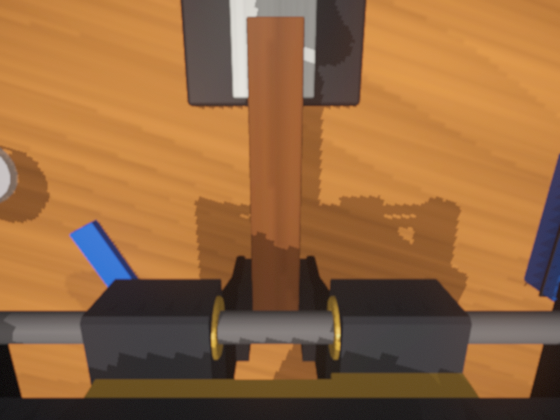

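The strip's far end is at (248–304, 17) and its sides are straight up the image. The table end's corners are at (233,98) and (315,98).

```bash
python3 -c "
from h import *
a=px('w4',233,98,.045);b=px('w4',315,98,.045);w=a-b;m=(a+b)/2
print('end',m,np.linalg.norm(w),np.arctan2(-w[0],w[1]))
z=.1147
p=px('w4',248,17,z);q=px('w4',304,17,z);f=(p+q)/2
p2=px('w4',250.5,200,z);q2=px('w4',302,200,z);n=(p2+q2)/2
print(f,np.linalg.norm(p-q),n,np.linalg.norm(p2-q2),np.arctan2((f-n)[1],(f-n)[0]))
u=np.array([np.cos(.29),np.sin(.29)]);v=np.array([-u[1],u[0]])
for S in(f,n,ctrl.get_state()['position']): print((S[:2]-m[:2])@u-.055,(S[:2]-m[:2])@v)
"
```

```text
end [ 0.53905 -0.17725  0.045  ] 0.04435696112224103 0.2903771144828018
[ 0.56415 -0.1706   0.1147 ] 0.019012890364171336 [ 0.5027  -0.18915  0.1147 ] 0.020152667317256064 0.29317282651722093
-0.029046496427684237 -0.0008050790779718908
-0.09323499635363407 -0.0010087387360402944
-0.1371310862310289 -0.0007388478421007143
```

```bash
python3 -m crank '[[[-1,-0.8,15,0,1],[0,0,15,0,1],[0,0,12,0,1],[0,0,8,0,1],[0,0,4,0,1],[0,0,0,0,1],[0,0,0,0,1],[0,0,0,0,1]]]'
for i in 1 2 3; do python3 -m crank '[[[0,0,1,0,1],[0,0,1,0,1],[0,0,0,0,1],[0,0,0,0,1]]]' | grep -E 'posi|ft_f'; done
```

```text
time: 8.3
position: [0.4585, -0.2007, 0.0364]
tool_rot: [3.107, 0.458, 0.002]
ft_force: [-0.3, 0.1, -0.9]
grip_width: 0.228
grip_force: 18.0
position: [0.4579, -0.2005, 0.0337]
ft_force: [-0.2, 0.2, -1.2]
position: [0.4577, -0.2004, 0.0315]
ft_force: [0.3, 0.4, -0.6]
position: [0.4577, -0.2004, 0.0295]
ft_force: [-0.3, 0.4, -0.1]
```

```bash
python3 -m crank '[[[0,0,0,0,1],[6,0,0,0,1],[8,0,0,0,1],[8,0,0,0,1],[8,0,0,0,1],[6,0,0,0,1],[4,0,0,0,1],[0,0,0,0,1],[0,0,0,0,1]]]'
for i in 1 2 3; do python3 -m crank '[[[0,0,0.5,0,1],[0,0,0,0,1],[0,0,0,0,1]]]' | grep -E 'posi|ft_f'; done
python3 -c "
from h import *
snap('wrist','w5')
f=.0;go(.5918-.080*.958,-.1615-.08*.286,.03,.29)"
```

```text
time: 10.05
position: [0.4962, -0.1887, 0.0294]
tool_rot: [-3.108, -0.459, 0.001]
ft_force: [0.4, -0.8, -0.2]
grip_width: 0.225
grip_force: 18.0
position: [0.4958, -0.1891, 0.0291]
ft_force: [-0.3, -0.4, 0.1]
position: [0.4959, -0.1891, 0.0287]
ft_force: [-0.5, 0.3, 1.9]
position: [0.496, -0.1891, 0.0283]
ft_force: [-1.0, -0.4, 2.2]
pos [ 0.496  -0.1891  0.0283] yaw 0.2926 j7 -1.074 F [-2.45 -0.36  2.68] mm [19.7  1.  -1.8] turn 0.003 grip 0.22837075365011344 18.000359572470188 t 10.85
```

View pics/w5.png

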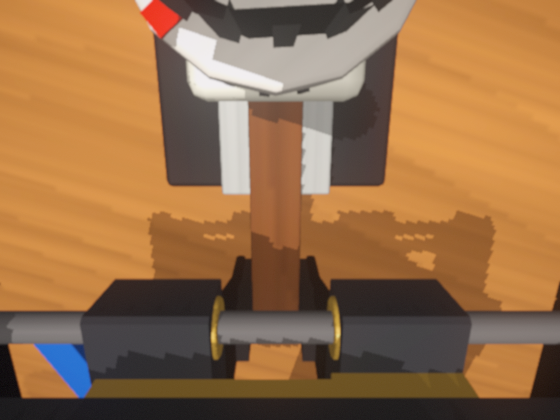

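The strip lies on the table, centred: strip x is 249–302 and table x is 220–332 at the edge. There is about 2 N of table contact, so the next step slides it on gently and feels for the stop.

```bash
python3 -m crank '[[[0,0,-0.5,0,1],[3,0,0,0,1],[3,0,0,0,1],[3,0,0,0,1],[1,0,0,0,1],[0,0,0,0,1],[0,0,0,0,1]]]' | grep -E 'posi|ft_f'
for i in 1 2 3; do python3 -m crank '[[[1,0,0,0,1],[0,0,0,0,1],[0,0,0,0,1]]]' | grep -E 'posi|ft_f'; done
```

```text
position: [0.5066, -0.1857, 0.0288]
ft_force: [1.4, -0.4, 1.4]
position: [0.5066, -0.1856, 0.0287]
ft_force: [-0.8, 0.7, 2.1]
position: [0.5073, -0.1856, 0.0286]
ft_force: [-1.9, -0.5, 2.4]
position: [0.5086, -0.1853, 0.0287]
ft_force: [-1.8, -1.5, 2.6]
```

```bash
for i in 1 2 3 4; do python3 -m crank '[[[1,0,0,0,1],[0,0,0,0,1],[0,0,0,0,1]]]' | grep -E 'posi|ft_f'; done
```

```text
position: [0.5097, -0.1849, 0.0287]
ft_force: [-2.0, -0.8, 2.0]
position: [0.5098, -0.1849, 0.0286]
ft_force: [-3.9, -1.4, 4.9]
position: [0.5098, -0.1849, 0.0285]
ft_force: [-5.8, -2.0, 6.9]
position: [0.5098, -0.1849, 0.0284]
ft_force: [-8.9, -1.4, 7.8]
```

```bash
python3 -m crank '[[[0,0,0,0,1],[0,0,0,0,1],[-1,0,-0.5,0,1],[-1,0,-0.5,0,1],[0,0,0,0,1],[0,0,0,0,1],[0,0,0,0,1]]]' | grep -E 'posi|ft_f'
python3 -m crank '[[[0,0,0,0,0.6],[0,0,0,0,0.4],[0,0,0,0,0.3],[0,0,0,0,0.3],[0,0,0,0,0.3],[0,0,0,0,0.3],[0,0,0,0,0.3]]]'
python3 -c "
from h import *
snap('wrist','w6')"
```

```text
position: [0.5098, -0.1847, 0.0292]
ft_force: [-3.9, -1.3, 0.7]
time: 14.35
position: [0.511, -0.1844, 0.0298]
tool_rot: [3.108, 0.459, 0.001]
ft_force: [0.4, 0.5, 0.8]
grip_width: 0.351
grip_force: 0.0
```

View pics/w6.png

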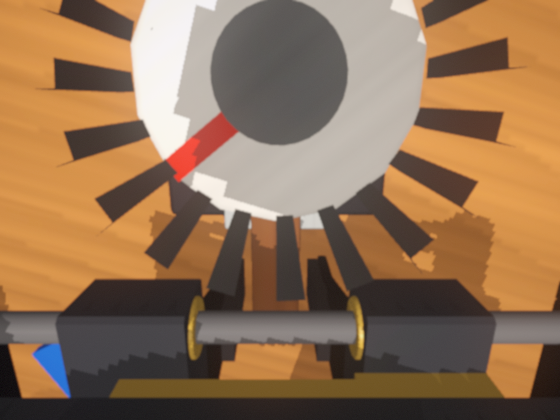

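The strip at x of 251–303 is centred on the table end, and the fingers are clear of its sides. The camera is currently inside the cap's volume. Next it rises, moves over the cap and pre-winds anticlockwise.

```bash
python3 -m crank '[[[0,0,-10,0,0.3],[0,0,-25,0,0.2],[0,0,-35,0,0],[0,0,-35,0,0],[0,0,-35,0,0],[0,0,-35,0,0],[0,0,-35,0,0],[0,0,0,0,0],[0,0,0,0,0]]]' |grep posi
python3 -m crank '[[[0,0,0,-0.12,0],[0,0,0,-0.12,0],[0,0,0,-0.12,0],[0,0,0,-0.12,0],[0,0,0,-0.12,0],[0,0,0,-0.12,0],[0,0,0,-0.12,0],[0,0,0,-0.12,0],[0,0,0,-0.12,0],[0,0,0,-0.12,0]]]' |grep posi
python3 -m crank '[[[0,0,0,-0.12,0],[0,0,0,-0.12,0],[0,0,0,-0.12,0],[0,0,0,-0.12,0],[0,0,0,-0.12,0],[0,0,0,-0.12,0],[0,0,0,-0.12,0],[0,0,0,-0.12,0],[0,0,0,-0.12,0],[0,0,0,-0.12,0]]]'|grep posi
python3 -m crank '[[[0,0,0,-0.12,0],[0,0,0,-0.12,0],[0,0,0,-0.12,0],[0,0,0,-0.12,0],[0,0,0,-0.12,0],[0,0,0,-0.12,0],[0,0,0,0,0],[0,0,0,0,0]]]'|grep posi
python3 -c "
from h import *
go(.5913,-.1613,.23,.29+3.1416)"
```

```text
position: [0.512, -0.1848, 0.243]
position: [0.5096, -0.1842, 0.2381]
position: [0.5096, -0.1842, 0.2381]
position: [0.5098, -0.1844, 0.2386]
pos [ 0.5098 -0.1844  0.2386] yaw -2.8737 j7 2.08 F [-0.96  0.12  0.11] mm [-84.7   0.7   8.4] turn -6.305 grip 0.5016805515680358 0.0 t 17.4833
```

```bash
python3 -m crank '[[[-30,0.7,0,0,0],[-30,0,0,0,0],[-24.7,0,0,0,0],[0,0,0,0,0],[0,0,0,0,0],[0,0,0,0,0]]]' |grep posi
python3 -c "
from h import *
go(.5913,-.1613,.164,.29+3.1416)"
```

```text
position: [0.5911, -0.1614, 0.2389]
pos [ 0.5911 -0.1614  0.2389] yaw -2.8721 j7 1.934 F [-0.29 -0.    0.91] mm [-0.4 -0.  74.9] turn -6.304 grip 0.5020685742970655 0.0 t 17.9833
```

```bash
python3 -m crank '[[[0,0,20,0,0],[0,0,20,0,0],[0,0,15,0,0],[0,0,10,0,0],[0,0,6,0,0],[0,0,3.5,0,0],[0,0,0,0,0],[0,0,0,0,0]]]'
python3 -m crank '[[[0,0,0,0,0.3],[0,0,0,0,0.4],[0,0,0,0,1],[0,0,0,0,1],[0,0,0,0,1],[0,0,0,0,1],[0,0,0,0,1],[0,0,0,0,1],[0,0,0,0,1]]]' 20
python3 -c "
from h import *
go(.5913,-.1613,.164,.29+3.1416);print(ctrl.get_state()['torque'])"
```

```text
time: 18.65
position: [0.5922, -0.1614, 0.1659]
tool_rot: [-0.424, 3.112, -0.001]
ft_force: [0.3, -0.7, 0.3]
grip_width: 0.502
grip_force: 0.0
time: 19.4
position: [0.5921, -0.1605, 0.1656]
tool_rot: [-0.426, 3.112, 0.001]
ft_force: [-2.5, 3.3, 5.8]
grip_width: 0.294
grip_force: 20.0
pos [ 0.5921 -0.1605  0.1656] yaw -2.8698 j7 1.913 F [-2.55  3.25  5.75] mm [ 1.  -0.6  1.6] turn -6.301 grip 0.2940135995086051 19.997157636098564 t 19.4
[0.81415632 0.27811556 0.04705034]
```

```bash
cat > t.py <<'E'
from h import *
s=ctrl.get_state();M=R.from_rotvec(s["tool_rot"]).as_matrix()
print(round(s["time"],2),"yaw",round(np.arctan2(M[1,0],M[0,0]),3),"Tz",round(s["torque"][2],3),"F",np.round(s["ft_force"],1),np.round(s["position"],4))
E
for i in 1 2 3 4 5 6; do python3 -m crank '[[[0,0,0,0.05,1],[0,0,0,0.05,1],[0,0,0,0.05,1],[0,0,0,0.05,1]]]' >/dev/null; python3 t.py; done
```

```text
19.73 yaw -3.072 Tz 0.101 F [-1.2  3.2  6. ] [ 0.5921 -0.1604  0.1656]
20.07 yaw 3.011 Tz 0.117 F [-1.8  3.7  5.2] [ 0.5921 -0.1603  0.1656]
20.4 yaw 2.811 Tz 0.062 F [-1.7  2.9  5.1] [ 0.5921 -0.1602  0.1656]
20.73 yaw 2.611 Tz 0.068 F [-0.9  3.6  4.5] [ 0.5921 -0.1602  0.1656]
21.07 yaw 2.411 Tz 0.043 F [-2.1  3.9  4.4] [ 0.5922 -0.1601  0.1656]
21.4 yaw 2.211 Tz 0.092 F [-0.7  3.4  4.5] [ 0.5922 -0.1601  0.1656]
```

Tracking is clean with small forces. The start angle of 0.2–1.2 rad puts contact after 1.13–2.13 rad of turn, so about 3.2 rad in total gives 1.07–2.07 rad of slip in any case. I'll continue while watching the torque.

```bash
for i in 1 2 3 4 5 6 7; do python3 -m crank '[[[0,0,0,0.05,1],[0,0,0,0.05,1],[0,0,0,0.05,1],[0,0,0,0.05,1]]]' >/dev/null; python3 t.py; done
```

```text
21.73 yaw 2.011 Tz 0.069 F [-1.8  3.8  5.3] [ 0.5922 -0.16    0.1656]
22.07 yaw 1.812 Tz 0.104 F [-1.9  3.3  5. ] [ 0.5923 -0.16    0.1656]
22.4 yaw 1.612 Tz 0.137 F [-0.3  4.8  4.4] [ 0.5923 -0.1599  0.1656]
22.73 yaw 1.412 Tz 0.175 F [-0.6  4.   4.4] [ 0.5924 -0.1599  0.1656]
23.07 yaw 1.212 Tz 0.116 F [-1.2  3.6  4.8] [ 0.5925 -0.16    0.1656]
23.4 yaw 1.012 Tz 0.148 F [-0.1  3.8  4. ] [ 0.5926 -0.16    0.1656]
23.73 yaw 0.812 Tz 0.139 F [-0.6  3.7  4.5] [ 0.5926 -0.16    0.1656]
```

The torque stepped from about 0.08 to 0.14 N m near yaw 1.7, so roughly 0.9 rad has slipped. Another 0.6 rad brings it to about a quarter turn.

```bash
for i in 1 2 3; do python3 -m crank '[[[0,0,0,0.05,1],[0,0,0,0.05,1],[0,0,0,0.05,1],[0,0,0,0.05,1]]]' >/dev/null; python3 t.py; done
python3 -m crank '[[[0,0,0,0,1],[0,0,0,0,1],[0,0,0,0,0.5],[0,0,0,0,0.3],[0,0,0,0,0.2],[0,0,0,0,0],[0,0,0,0,0],[0,0,0,0,0],[0,0,0,0,0]]]'; python3 t.py
```

```text
24.07 yaw 0.612 Tz 0.117 F [-0.3  3.5  4.2] [ 0.5927 -0.16    0.1656]
24.4 yaw 0.412 Tz 0.096 F [-0.4  3.5  3.2] [ 0.5928 -0.1601  0.1657]
24.73 yaw 0.212 Tz 0.128 F [-0.4  3.1  4.6] [ 0.5928 -0.1602  0.1656]
time: 25.48
position: [0.5915, -0.1619, 0.1647]
tool_rot: [3.123, 0.333, -0.001]
ft_force: [0.5, 0.1, -0.4]
grip_width: 0.488
grip_force: 0.0
25.48 yaw 0.212 Tz 0.034 F [ 0.5  0.1 -0.4] [ 0.5915 -0.1619  0.1647]
```

Released. Next it rises, backs off along −x and looks.

```bash
python3 -m crank '[[[0,0,-8,0,0],[0,0,-20,0,0],[0,0,-30,0,0],[0,0,-30,0,0],[-20,0,-10,0,0],[-30,0,0,0,0],[-30,0,0,0,0],[-30,0,0,0,0],[0,0,0,0,0],[0,0,0,0,0]]]'
python3 -c "
from h import *
snap('wrist','w7');snap('side','s7')
a=cv2.imread('pics/w7.png');b=cv2.imread('pics/s7.png')[190:290,260:350];b=cv2.resize(b,(378,420),interpolation=2)
c=np.hstack([a[:,100:500],b]);print(c.shape);cv2.imwrite('pics/c7.png',c)"
```

```text
time: 26.32
position: [0.4835, -0.1854, 0.2644]
tool_rot: [3.123, 0.33, 0.002]
ft_force: [0.3, 0.5, -0.3]
grip_width: 0.498
grip_force: 0.0
(420, 778, 3)
```

View pics/c7.png

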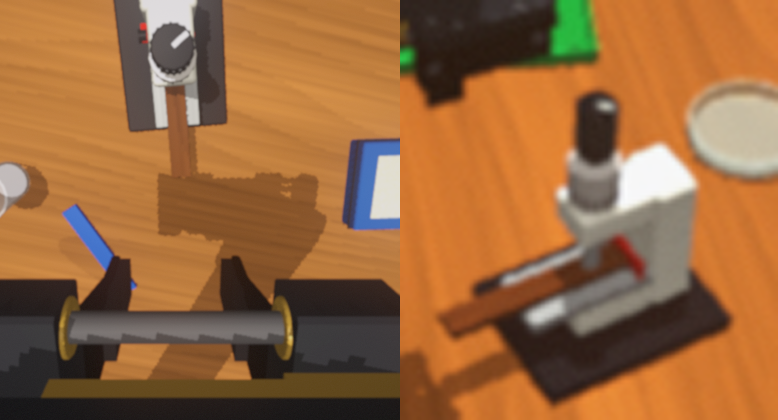

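The picture shows the strip flat and centred on the table: strip x is 168–186 and table x is 155–200. Its end is on the red stop and the spindle is down on it. The cap mark has turned about half a turn, which matches 3.2 rad with no slip in the grip.

```bash
python3 -c "
from bench import job
print(job.close_job())"
```

```text
the job is handed in; nothing more can be done
None
```

I handed the job in at about 26 s: the dark strip is flat against the red stop and clamped by the spindle, with the ratchet slipped about 1.5 rad as judged from the wrist torque, and the arm is clear of everything; the hand-in returned no verdict.

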